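# Heft and sort drum cheeses into the carrying crate

### The arm

A 7-joint arm with a two-finger parallel gripper is mounted at the origin on the work surface. World frame = base frame: x ahead of the robot, y to its left, z up, the work surface at z = 0. Lengths are in m, angles in rad, forces in N, time in s.
With the tool pointing down it reaches from about 0.425 to 1.025 m from the base axis. Payload 3.6 kg.
Tool frame: the origin (TCP) lies at the very end of the fingers, on their centre line; the grasp point (between the pads) lies bot.grip_point_offset behind it (bot.grip_point_offset is the distance from the TCP to the grasp point, in m); z points along the fingers, y is the line along which they close (so a half turn about z gives the same grasp; the last joint's range is limited). The gripper opens to 85 mm and grips with 20 to 120 N. Pads are 22 mm wide; open, the fingers measure 114 mm over their backs; the gripper's body (76 mm by 85 mm) begins 54 mm behind the grasp point. The pads swing forward as they close: fully open they stand 13 mm farther back than shut.
Start: joints at [1.111, 0.591, 0.048, 1.609, -0.033, 0.943, -0.034], TCP at [0.259, -0.677, 0.231] pointing down, gripper open.
Joint ranges: [-2.69, 2.69], [-0.47, 2.24], [-1.27, 1.36], [0.19, 2.51], [-1.53, 4.68], [0.08, 2.07], [-3.09, 3.09]. Speed limits (rad/s): [2.57, 2.57, 3.14, 3.14, 3.14, 3.14, 3.14].

### API

Orientations are given as a unit quaternion [x, y, z, w].
In Python, from station import bot, capture, hand_in, search_frame, cut_out gives the robot as it stands.
- The arm moves only by the tool move_arm, never from a script. Its argument "commands" is a list of rows, each a list of 3 entries, a list of its own where there are three numbers: the shift along the tool's x, y, z in mm, then the turn, a rotation vector about the tool's x, y, z in rad, then the finger opening in mm, from 0 to 85.4. A call has 1 to 12 rows; each row is the pose to reach, as a shift and turn from the pose commanded when the call began, along the tool's axes at that moment; what a row does not reach only later rows make up. A row lasts 1/8 s, in which the tool goes at most 62.5 mm and 10.7 degrees, less where a joint would pass 70% of its speed; a pose out of reach is approached as far as the arm can. A call with a gripper value outside its range is refused whole. The fingers move at their own pace and stop on an object; "grip_force" is the grip in N (left out, the last holds). Time passes only in rows, so rows that repeat a pose let the fingers close. It gives the time, the measured TCP pose, the force, the opening and the grip force at its end, in the units of the state.
- bot.get_state(): the state, without advancing time (a new reading comes with each control period).
- capture(name): name is "scene" or "top" or "wrist"; returns a dict with "img" (420x560x3 uint8, red, green, blue), "K" (3x3 intrinsics, pixels), "k1" (the pictures are not rectified: a ray, as slopes to the right and down, at radius r is drawn at 1 + k1 r^2 times it, then the intrinsics apply), "camera_from_world" (4x4, takes a point from world to camera coordinates); the wrist camera has in their place "hand_eye" (4x4, takes a point from camera to tool coordinates, whose origin is the TCP and whose axes are the flange's). Camera axes: x right, y down, z forward; pixel columns grow to the right and rows downward; lengths in m; the calibration is good to about 2 mm. A picture is of the moment at which its call begins: read the wrist's pose just before it. There is no depth.
- hand_in(): hands the job in; it is judged then, once.
Trained networks look in a picture, given as the dict that the camera call returned (one of the last four; its "shot" number tells which), for a name from the list of things; names that differ only in an ending like _2 or _b are one class to them, and where a whole thing is asked for, a point or a joint stands for the part that bears it (a point fixed in the world has none). Each returns a list of dicts, best first, with "conf" (0 to 1); they miss things now and then, are a little off and sometimes report something else, mostly with a low value. They report only what shows in the picture. A call takes as long as a camera call.
- search_frame(picture, label): "at" ([column, row] as shares, 0 to 1, of the picture: columns of its width, rows of its height, amid what is visible of it).
- cut_out(picture, label): "mask" (420x560 bool, what is visible of it) and "at" ([column, row] as shares, 0 to 1, of the picture: columns of its width, rows of its height, amid what is visible of it).
The state is a dict: "t": time; "q": joint angles; "joint_vel": joint speeds; "effort": joint torques, N m; "eef_pos": TCP position; "orientation": TCP orientation; "wrist_force": force on the tool from outside, world axes, zero at the start; "torque": the same for the moment, N m; "width": opening from 0.0 (shut) to 1.0 (fully open); "finger_force": force on a finger pad.
Only numpy, scipy, OpenCV 4.12 (cv2) and the standard library are available. Lean on these libraries where they do the work, as an engineer would, in place of code of your own. Each camera call takes 0.05 s, during which the arm holds its last target. There are 200 camera calls.

### The job

Judge the two look-alike drum cheeses on the ripening board by weight: lift each one briefly clear of the board, feel its load at the wrist, and stand it upright and fully home in a free bore of the crate row for its class: the row with one dot for blown ones under 240 g, two dots for ripe ones from 240 to 330 g, three dots for young ones over 330 g (within 20 g of a limit either neighbouring row will do). The bored plank does not lie true in the crate, so feel for the bore lightly and never bear down on it or drop a cheese (35 N breaks the rind); let go, and leave everything else where it stands.

Things in the scene. Friction and masses are not known exactly. Their poses are not given: they have to be found in the camera images.
- drum_1: one of two look-alike cheese drums standing upright on the ripening board: 68 mm across, 100 mm tall, edges rounded 2 mm; origin at the centre of its underside, z up its axis. It weighs 150 to 420 g, drawn anew each time and separately from the other; only its weight tells its class. A 20 to 40 N grip holds it safely
- drum_2: one of two look-alike cheese drums standing upright on the ripening board: 68 mm across, 100 mm tall, edges rounded 2 mm; origin at the centre of its underside, z up its axis. It weighs 150 to 420 g, drawn anew each time and separately from the other; only its weight tells its class. A 20 to 40 N grip holds it safely
- board: spruce ripening board 170 x 360 x 25 mm, long side along its y; origin at the centre of its underside, top 25 mm above it (and above the table). Two drums and the squat tomme stand on it in any order, about 120 mm apart along its y, within 8 mm of its middle line; nothing stands beside them along its x
- crate: low open wooden crate 326 x 336 mm, 50 mm tall, walls 8 mm; origin at the centre of its underside on the table, x away from the robot, y to the robot's left at yaw 0. A drum fully home has its underside 11 mm above the origin. A bored plank lies in it; three rows of bores run along the crate's x, at y = +104, 0 and -104 mm, for the three classes
- mat: slick white plastic drip mat 304 x 314 x 3 mm, fixed on the crate floor under the plank, seen through the bores; origin at the centre of its underside, 8 mm above the crate's origin. A drum fully home stands on it
- row_one (a point): the crate's left row, marked by one dark dot at the robot's end of the row: point midway between the nominal centres of its two free bores, at plank top height. The bores lie 50 mm before and 50 mm behind it along the crate's x (crate x = -100 mm and 0). At crate x = +100 mm an immovable cheese 68 mm across stands 70 mm above the plank
- row_two (a point): the crate's middle row, marked by two dark dots at the robot's end: point midway between the nominal centres of its two free bores, at plank top height. The bores lie 50 mm before and 50 mm behind it along the crate's x (crate x = -100 mm and 0). At crate x = +100 mm an immovable cheese 68 mm across stands 70 mm above the plank
- row_three (a point): the crate's right row, marked by three dark dots at the robot's end: point midway between the nominal centres of its two free bores, at plank top height. The bores lie 50 mm before and 50 mm behind it along the crate's x (crate x = -100 mm and 0). At crate x = +100 mm an immovable cheese 68 mm across stands 70 mm above the plank
- plank_top (a point): centre of the crate, at the height of the plank's top (41 mm over the crate's origin, 9 mm below its rim). The plank, 30 mm thick, is jammed out of true: all its bores and cheeses are shifted together from their nominal places by up to 7 mm in the crate's x and up to 7 mm in its y (not turned), differently each time. It does not give under light forces
- plank_bore (a point): nominal centre of the middle row's bore at crate x = 0, at plank top height. Bores are 72 mm across, sharp-edged, open down to the mat. A drum that is off centre catches on the bore's edge at the side to which it is too far over; this edge pushes up (and a little inward) on the drum's rim there, felt as a moment at the wrist. Shift it the other way and it sinks in
- tomme: squat cheese among the drums, 110 mm across and 55 mm tall, standing on the ripening board (not to be sorted)
- iron: cheese iron: steel tube 13 mm thick, 130 mm long with a dark wooden cross handle, at the robot's right; bystander
- brush: rind brush, 130 x 50 x 38 mm, pale bristles down; bystander near the robot
- bowl: steel bowl, 130 mm across, 50 mm tall; bystander
- brine: clear plastic bottle, 64 mm across, 170 mm tall; bystander

How it is judged:
By the outcome, as a careful person would: the job done as asked, in the order asked, and still so for the second after the job is handed in, with the robot touching nothing.
It also fails if it takes over 72 s, if anything falls off the work surface, if the arm or the gripper's body presses on something with over 40 N, if the wrist force passes 120 N, or if a joint passes its speed limit or range.

## Working session

There is one attempt and no reset: what is moved stays moved. The work goes in short steps, Python scripts to look and compute and a tool call to move; the robot and the scene stay as the last step left them, time stands still between calls to the robot, and variables do not carry over. Pictures are saved under pics/ and viewed, at most 10 in all, crops included, and the job is handed in when it is done.

Besides the shell and the picture viewer there is one more tool, called as a command line: name --argument value ..., lists and objects as JSON in quotes. move_arm: Moves the arm, as the interface text tells. Its arguments: {"type":"object","properties":{"commands":{"type":"array"},"grip_force":{"type":"number"}},"required":["commands"]}

```bash
mkdir -p pics; cat > h.py <<'E'
import numpy as np, cv2
from station import bot, capture, hand_in, search_frame, cut_out
from scipy.spatial.transform import Rotation as R
def save(p,n): cv2.imwrite(f'pics/{n}.png',p['img'][:,:,::-1])
def ray(p,uv,st=None):
    uv=np.atleast_2d(np.asarray(uv,float)); K=p['K']; d=(uv-[K[0,2],K[1,2]])/[K[0,0],K[1,1]]
    s=d.copy()
    for _ in range(20): s=d/(1+p['k1']*(s**2).sum(1,keepdims=True))
    v=np.c_[s,np.ones(len(s))]
    if 'camera_from_world' in p: T=np.linalg.inv(p['camera_from_world'])
    else:
        T=np.eye(4);T[:3,:3]=R.from_quat(st['orientation']).as_matrix();T[:3,3]=st['eef_pos'];T=T@p['hand_eye']
    return T[:3,3],v@T[:3,:3].T
def at_z(p,uv,z,st=None):
    o,v=ray(p,uv,st); return o+v*((z-o[2])/v[:,2])[:,None]
def proj(p,X):
    X=np.atleast_2d(X);T=p['camera_from_world'];c=X@T[:3,:3].T+T[:3,3];s=c[:,:2]/c[:,2:]
    s=s*(1+p['k1']*(s**2).sum(1,keepdims=True));return s@p['K'][:2,:2].T+p['K'][:2,2]
E
python3 - <<'E'
from h import *
s=bot.get_state();print(s,bot.grip_point_offset)
for n in('scene','top'):
    p=capture(n);save(p,n);print(n,p['K'].tolist(),p['k1'],np.linalg.inv(p['camera_from_world'])[:3].round(3).tolist())
    for l in('drum_1','tomme','crate','board','row_one','row_two','row_three'):
        try:print(l,[(np.round(np.array(r['at'])*[560,420],1).tolist(),round(r['conf'],2)) for r in search_frame(p,l)])
        except Exception as e:print(l,e)
E
```

```text
{'t': 0.0, 'q': array([ 1.11147934,  0.59214603,  0.04828139,  1.60985596, -0.03326666,
        0.94266024, -0.03369698]), 'joint_vel': array([-8.77916180e-04,  1.00431612e-03,  7.81179619e-04,  3.28066003e-05,
        3.91488547e-04, -7.35866669e-05,  1.95711117e-04]), 'effort': array([ 2.05530214e-04, -5.48699105e+01,  1.54660475e+00, -1.98129058e+01,
        9.43224644e-03,  8.81185551e-03, -1.35942406e-05]), 'eef_pos': array([ 0.25905153, -0.67624546,  0.23010846]), 'orientation': array([ 9.83307499e-01,  1.81948014e-01, -2.77577889e-04, -1.09839822e-03]), 'wrist_force': array([-0.16623959,  0.0861424 ,  0.20652544]), 'torque': array([ 0.04457583,  0.028537  , -0.04797561]), 'finger_force': 0.0, 'width': 0.9983582344083707} 0.0187
scene [[421.578325830144, 0.0, 275.86763843717637], [0.0, 421.578325830144, 211.20872385950832], [0.0, 0.0, 1.0]] -0.09163655425105909 [[0.652, 0.649, -0.391, 0.91], [0.758, -0.567, 0.323, -0.387], [-0.012, -0.507, -0.862, 1.139]]
drum_1 [([233.9, 290.9], 0.96), ([274.1, 272.3], 0.88)]
tomme [([193.8, 317.3], 0.8)]
crate [([358.9, 214.4], 0.76)]
board [([246.7, 304.4], 0.84)]
row_one [([357.3, 215.5], 0.81), ([113.7, 289.4], 0.25)]
row_two [([357.3, 216.4], 0.93)]
row_three [([355.2, 214.2], 0.65)]
top [[505.5267886954912, 0.0, 281.116830777799], [0.0, 505.5267886954912, 199.3410150284621], [0.0, 0.0, 1.0]] 0.013091595814142064 [[-0.019, -0.99, 0.139, 0.196], [-1.0, 0.019, -0.0, -0.007], [-0.002, -0.139, -0.99, 1.778]]
drum_1 [([350.5, 167.3], 0.95), ([312.4, 160.1], 0.84)]
tomme [([380.1, 173.6], 0.81), ([420.9, 236.3], 0.32)]
crate [([214.1, 159.8], 0.83), ([382.4, 172.9], 0.55), ([361.7, 248.4], 0.53)]
board [([334.0, 170.4], 0.67), ([173.6, 248.6], 0.54)]
row_one [([214.9, 158.6], 0.59)]
row_two [([215.3, 160.7], 0.58)]
row_three [([213.1, 161.0], 0.68)]
```

View pics/top.png

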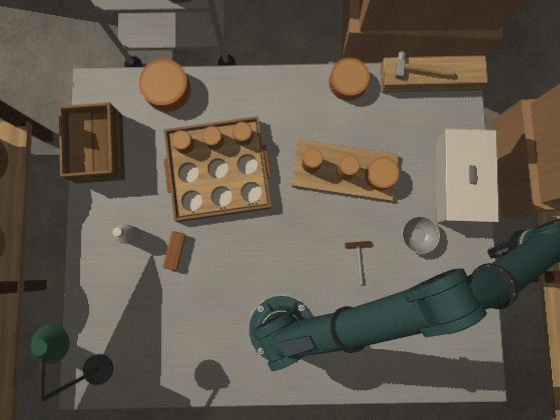

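View pics/scene.png

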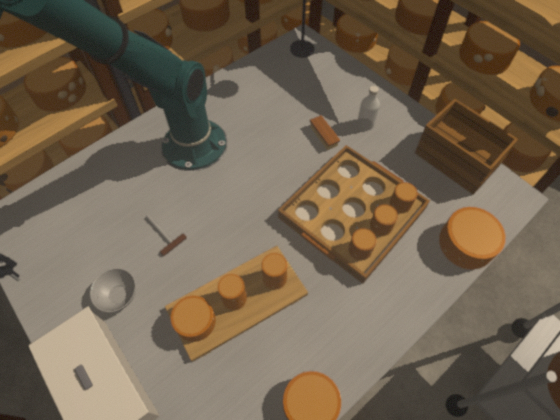

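The top view shows the drums at about (313,160) and (349,167), with the tomme at (381,173). The crate is around (218,170): its three fixed cheeses are on the far side and the free bores are white, at (190,173) to (251,194). In the scene view the drums are at (274,270) and (232,292).

```bash
cat >> h.py <<'E'
from scipy.optimize import least_squares
a=np.linspace(0,2*np.pi,60)
def cyl(x,y,z0,h,r): return np.r_[[[x+r*np.cos(t),y+r*np.sin(t),z] for z in(z0,z0+h) for t in a]]
def hullc(P):
    h=cv2.convexHull(P.astype(np.float32));m=cv2.moments(h);return np.array([m['m10'],m['m01']])/m['m00'],m['m00']
def fitcyl(p,mask,z0,h,r,g,st=None):
    v,u=np.nonzero(mask);c=np.array([u.mean(),v.mean()])
    f=lambda q:hullc(proj(p,cyl(q[0],q[1],z0,h,r)))[0]-c
    s=least_squares(f,g,diff_step=1e-3,x_scale=.1);return s.x,mask.sum(),hullc(proj(p,cyl(*s.x,z0,h,r)))[1]
E
python3 - <<'E'
from h import *
for n in('scene','top'):
    p=capture(n)
    for l,h,r in(('drum_1',.1,.034),('tomme',.055,.055)):
        for d in cut_out(p,l):
            if d['conf']<.5: continue
            g=at_z(p,np.array(d['at'])*[560,420],.07)[0][:2]
            print(n,l,fitcyl(p,d['mask'],.025,h,r,g))
    uv={'top':[[166,132],[258,118],[270,207],[176,219]],'scene':[[348,150],[427,203],[360,272],[280,211]]}[n]
    print(at_z(p,uv,.05).round(3).tolist())
    im=p['img'];x,y={'top':(150,100),'scene':(260,130)}[n]
    cv2.imwrite(f'pics/c_{n}.png',cv2.resize(im[y:y+150,x:x+190,::-1],None,fx=4,fy=4,interpolation=cv2.INTER_CUBIC))
p=capture('wrist');print(p['hand_eye'].round(3).tolist(),p['K'].tolist(),p['k1'])
E
```

```text
scene drum_1 (array([ 0.56598151, -0.11538708]), np.int64(782), 817.6365120997652)
scene drum_1 (array([ 0.53882355, -0.23580764]), np.int64(863), 840.4761423422024)
[[0.395, 0.352, 0.05], [0.697, 0.388, 0.05], [0.717, 0.069, 0.05], [0.423, 0.031, 0.05]]
top drum_1 (array([ 0.56737814, -0.11684024]), np.int64(433), 430.2238536211662)
top drum_1 (array([ 0.54021769, -0.23765513]), np.int64(457), 442.37690574489534)
top drum_1 (array([ 0.51811843, -0.35165536]), np.int64(892), 464.46003612549976)
top tomme (array([ 0.52302051, -0.35577788]), np.int64(936), 915.4138476334047)
[[0.686, 0.393, 0.05], [0.731, 0.069, 0.05], [0.414, 0.031, 0.05], [0.378, 0.355, 0.05]]
[[-0.0, -0.945, -0.327, 0.085], [1.0, -0.0, 0.0, -0.0], [-0.0, -0.327, 0.945, -0.143], [0.0, 0.0, 0.0, 1.0]] [[327.0982569450221, 0.0, 278.905977213968], [0.0, 327.0982569450221, 209.32327722579865], [0.0, 0.0, 1.0]] 0.008652365077055035
```

View pics/c_scene.png

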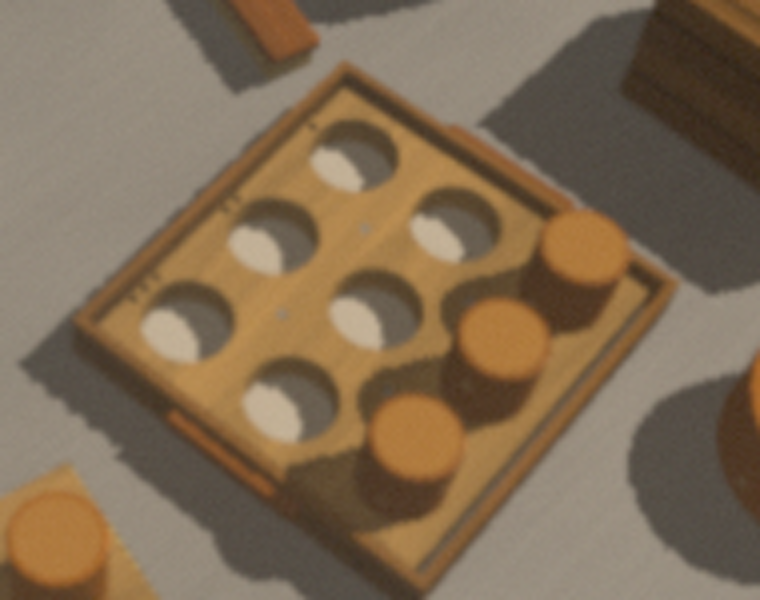

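The scene crop shows one dot by the top-left row, two by the middle row and three by the lower-left row, at the robot's end. All six bores are free. Both cameras agree on the drums: A ≈ (0.567,-0.116), B ≈ (0.540,-0.237). Next I'll go over the board for a wrist view.

move_arm --commands '[[[454, -362, -10], [0, 0, -0.983], 85], [[454, -362, -10], [0, 0, -0.983], 85], [[454, -362, -10], [0, 0, -0.983], 85], [[454, -362, -10], [0, 0, -0.983], 85], [[454, -362, -10], [0, 0, -0.983], 85], [[454, -362, -10], [0, 0, -0.983], 85], [[454, -362, -10], [0, 0, -0.983], 85], [[454, -362, -10], [0, 0, -0.983], 85], [[454, -362, -10], [0, 0, -0.983], 85], [[454, -362, -10], [0, 0, -0.983], 85], [[454, -362, -10], [0, 0, -0.983], 85], [[454, -362, -10], [0, 0, -0.983], 85]]' --grip_force 30

```text
t: 2.65
eef_pos: [0.5525, -0.1791, 0.241]
orientation: [0.782, 0.623, -0.001, 0.0]
wrist_force: [-0.1, -0.6, -0.6]
width: 0.999
finger_force: 0.0
```

```bash
cat >> h.py <<'E'
def wcap():
    st=bot.get_state();p=capture('wrist')
    T=np.eye(4);T[:3,:3]=R.from_quat(st['orientation']).as_matrix();T[:3,3]=st['eef_pos']
    p['camera_from_world']=np.linalg.inv(T@p['hand_eye']);return p,st
def show():
    s=bot.get_state();M=R.from_quat(s['orientation']).as_matrix()
    print('t',round(s['t'],2),'pos',s['eef_pos'].round(4),'yaw',round(np.arctan2(M[1,0],M[0,0]),4),'z',M[:,2].round(4),'F',s['wrist_force'].round(2),'M',s['torque'].round(3),'w',round(s['width'],3),'ff',round(s['finger_force'],1));return s,M
def total(xyz):
    s,M=show();print('tool mm',(M.T@(np.array(xyz)-s['eef_pos'])*1000).round(1))
E
python3 - <<'E'
from h import *
show();p,st=wcap();save(p,'w1');show()
for l,h,r in(('drum_1',.1,.034),):
    for d in cut_out(p,l):
        if d['conf']<.5: continue
        g=at_z(p,np.array(d['at'])*[560,420],.07)[0][:2]
        print(d['conf'],d['at'],fitcyl(p,d['mask'],.025,h,r,g))
E
```

```text
t 2.65 pos [ 0.5525 -0.1791  0.241 ] yaw 1.3455 z [-0.0014 -0.0014 -1.    ] F [-0.14 -0.58 -0.6 ] M [-0.006  0.023 -0.005] w 0.999 ff 0.0
t 2.7 pos [ 0.5524 -0.1794  0.241 ] yaw 1.3447 z [-0.0014 -0.0013 -1.    ] F [0.32 0.24 0.39] M [ 0.068  0.007 -0.029] w 0.997 ff 0.0
0.94 [0.5055, 0.5943] (array([ 0.54214272, -0.23701217]), np.int64(5920), 6076.384015953983)
0.57 [0.5059, 0.28] (array([ 0.56951961, -0.11526255]), np.int64(6127), 6422.315352477541)
```

View pics/w1.png

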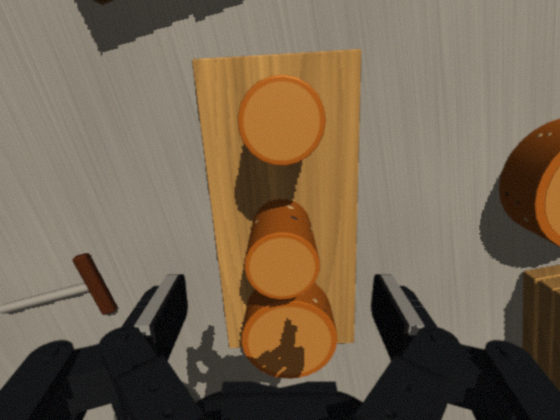

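The wrist view shows drum A at the top (282,118), drum B in the middle (283,262) and the tomme below. Drum A is at about (0.568,-0.116). I'll go over it and down.

move_arm --commands '[[[66, 1, 0], [0, 0, 0], 85], [[66, 1, 40], [0, 0, 0], 85], [[66, 1, 80], [0, 0, 0], 85], [[66, 1, 80], [0, 0, 0], 85], [[66, 1, 80], [0, 0, 0], 85]]'

```text
t: 3.38
eef_pos: [0.5698, -0.1137, 0.1623]
orientation: [0.782, 0.624, 0.0, 0.001]
wrist_force: [0.6, 0.0, 0.1]
width: 0.996
finger_force: 0.0
```

```bash
cat >> h.py <<'E'
def weigh(n=20):
    L=[]
    for _ in range(n): capture('wrist');s=bot.get_state();L.append(np.r_[s['wrist_force'],s['torque']])
    L=np.array(L);print('mean',L.mean(0).round(3),'sem',(L.std(0)/n**.5).round(3),[float(x) for x in L[:,2].round(2)])
E
python3 - <<'E'
from h import *
weigh(16);total([.568,-.1158,.08])
E
```

```text
mean [ 0.109  0.023 -0.198  0.018  0.006  0.01 ] sem [0.099 0.137 0.11  0.009 0.007 0.005] [-0.41, 0.48, -0.27, 0.7, 0.11, -0.38, -0.0, -1.03, -0.06, -0.69, -0.45, 0.14, -0.51, -0.73, 0.09, -0.16]
t 4.17 pos [ 0.5693 -0.1124  0.1612] yaw 1.3489 z [-2.e-04  0.e+00 -1.e+00] F [ 0.64 -0.58 -0.16] M [0.026 0.071 0.005] w 1.0 ff 0.0
tool mm [-3.6 -0.5 81.2]
```

move_arm --commands '[[[-2, 0, 40], [0, 0, 0], 85], [[-2, 0, 81], [0, 0, 0], 85], [[-2, 0, 81], [0, 0, 0], 85], [[-2, 0, 81], [0, 0, 0], 66], [[-2, 0, 81], [0, 0, 0], 60], [[-2, 0, 81], [0, 0, 0], 60], [[-2, 0, 81], [0, 0, 0], 60], [[-2, 0, 81], [0, 0, 0], 60]]' --grip_force 30

```text
t: 5.18
eef_pos: [0.5697, -0.1145, 0.0815]
orientation: [0.781, 0.624, 0.001, 0.001]
wrist_force: [-1.1, 0.4, 5.5]
width: 0.781
finger_force: 34.7
```

```bash
python3 -c "
from h import *
show()"
```

```text
t 5.17 pos [ 0.5697 -0.1145  0.0815] yaw 1.3488 z [ 1.9e-03 -4.0e-04 -1.0e+00] F [-1.11  0.37  5.5 ] M [ 0.018  0.093 -0.019] w 0.781 ff 34.7
```

move_arm --commands '[[[0, 0, -15], [0, 0, 0], 60], [[0, 0, -40], [0, 0, 0], 60], [[0, 0, -60], [0, 0, 0], 60], [[0, 0, -60], [0, 0, 0], 60], [[0, 0, -60], [0, 0, 0], 60], [[0, 0, -60], [0, 0, 0], 60]]'

```text
t: 5.92
eef_pos: [0.568, -0.1143, 0.1393]
orientation: [0.781, 0.624, -0.001, -0.001]
wrist_force: [-0.6, -0.0, -2.1]
width: 0.787
finger_force: 34.9
```

```bash
python3 -c "
from h import *
weigh(26);show()"
```

```text
mean [-3.80e-02 -3.10e-02 -2.05e+00  9.00e-03  0.00e+00  2.00e-03] sem [0.106 0.098 0.098 0.005 0.006 0.007] [-1.75, -1.66, -2.16, -2.44, -2.35, -2.11, -3.04, -2.01, -2.4, -2.58, -2.23, -1.25, -2.98, -1.99, -1.34, -2.16, -2.24, -2.42, -1.72, -1.85, -1.06, -1.12, -1.58, -2.23, -2.17, -2.46]
t 7.22 pos [ 0.5689 -0.1144  0.1403] yaw 1.3488 z [-0. -0. -1.] F [ 0.33  0.38 -2.46] M [-0.01   0.045  0.03 ] w 0.789 ff 34.9
```

The load is about 1.85–2.05 N, or roughly 200 g, so drum A is blown and goes in row one. I'll go over the crate and look for the bores.

move_arm --commands '[[[30, -13, -60], [0, 0, -0.03], 60], [[80, -36, -100], [0, 0, -0.1], 60], [[130, -58, -140], [0, 0, -0.17], 60], [[180, -80, -140], [0, 0, -0.22], 60], [[230, -102, -140], [0, 0, -0.28], 60], [[275, -122, -140], [0, 0, -0.33], 60], [[297, -133, -140], [0, 0, -0.33], 60], [[297, -133, -140], [0, 0, -0.33], 60], [[297, -133, -140], [0, 0, -0.33], 60]]'

```text
t: 8.35
eef_pos: [0.5046, 0.2032, 0.28]
orientation: [0.668, 0.744, -0.001, 0.0]
wrist_force: [-0.7, -0.5, -2.0]
width: 0.786
finger_force: 36.1
```

```bash
python3 - <<'E'
from h import *
weigh(6);p,st=wcap();save(p,'w2');show()
import pickle;pickle.dump(p,open('w2.pkl','wb'))
E
```

```text
mean [-0.155 -0.273 -2.168  0.008 -0.028  0.005] sem [0.205 0.074 0.24  0.013 0.012 0.011] [-2.94, -2.89, -1.56, -1.42, -2.12, -2.07]
t 8.7 pos [0.5048 0.2039 0.2803] yaw 1.6775 z [-0.e+00 -2.e-04 -1.e+00] F [-0.59  0.59 -2.01] M [0.017 0.018 0.021] w 0.788 ff 36.1
```

View pics/w2.png

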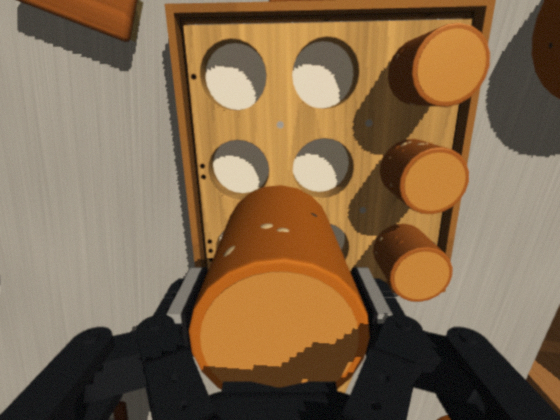

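The wrist view is clear: row one (one dot) has bores at about (234,75) and (325,73). Row two's are at (239,165) and (322,165). I'll fit their centres next.

```bash
cat > bore.py <<'E'
from h import *
import pickle,sys
def bores(p,seeds,name=None):
    lab=cv2.cvtColor(p['img'],cv2.COLOR_RGB2LAB).astype(float)
    b=cv2.GaussianBlur(lab[:,:,2],(0,0),1.0)
    out=[]
    for u,v in seeds:
        w=np.zeros(b.shape,np.uint8);cv2.circle(w,(u,v),44,1,-1)
        sel=b[w>0];t,_=cv2.threshold(sel.astype(np.uint8),0,255,cv2.THRESH_OTSU)
        m=((b<t)&(w>0)).astype(np.uint8);m=cv2.morphologyEx(m,cv2.MORPH_OPEN,np.ones((3,3)))
        n,l,stt,c=cv2.connectedComponentsWithStats(m);k=l[v,u];
        k=k if k else 1+np.argmax(stt[1:,4])
        cs,_=cv2.findContours((l==k).astype(np.uint8),cv2.RETR_EXTERNAL,cv2.CHAIN_APPROX_NONE)
        h=cv2.convexHull(max(cs,key=len))[:,0].astype(float)
        X=at_z(p,cv2.convexHull(max(cs,key=len))[:,0],.041)[:,:2]
        f=lambda q:np.hypot(*(X-q[:2]).T)-q[2]
        s=least_squares(f,[*X.mean(0),.036],loss='soft_l1',f_scale=.001)
        out.append(s.x);print((u,v),'thr',t,s.x.round(4),'rms',np.sqrt(np.mean(f(s.x)**2)).round(4))
    return out
if __name__=='__main__':
    p=pickle.load(open('w2.pkl','rb'))
    o=np.array(bores(p,[(234,75),(325,73),(239,165),(322,165)]))
    c=o[:,:2];print('dx',c[1]-c[0],c[3]-c[2],'dy',c[0]-c[2],c[1]-c[3])
    for d in cut_out(p,'crate'): print('crate',d['conf'],d['at'])
    print('crate corners',at_z(p,[[168,6],[491,6]],.05).round(4))
E
python3 bore.py
```

```text
(234, 75) thr 154.0 [0.4461 0.3041 0.0347] rms 0.0008
(325, 73) thr 154.0 [0.544  0.3159 0.0353] rms 0.0004
(239, 165) thr 154.0 [0.459  0.2037 0.033 ] rms 0.0016
(322, 165) thr 155.0 [0.5571 0.2146 0.0345] rms 0.0013
dx [0.09788727 0.0118297 ] [0.09810338 0.01084154] dy [-0.01294302  0.10035643] [-0.01315913  0.1013446 ]
crate 0.87 [0.6643, 0.2729]
crate corners [[0.3789 0.3596 0.05  ]
 [0.6961 0.3928 0.05  ]]
```

move_arm --commands '[[[50, -22, 0], [0, 0, 0], 60], [[106, -48, 30], [0, 0, 0], 60], [[106, -48, 80], [0, 0, 0], 60], [[106, -48, 130], [0, 0, 0], 60], [[106, -48, 160], [0, 0, 0], 60], [[106, -48, 172], [0, 0, 0], 60], [[106, -48, 175], [0, 0, 0], 60], [[106, -48, 175], [0, 0, 0], 60]]'

```text
t: 9.75
eef_pos: [0.4462, 0.3055, 0.1063]
orientation: [0.668, 0.744, 0.001, 0.0]
wrist_force: [0.4, 0.2, -1.9]
width: 0.788
finger_force: 36.1
```

```bash
python3 - <<'E'
from h import *
weigh(6);total([.446,.3045,.0965])
E
```

```text
mean [-0.198 -0.197 -1.939  0.015 -0.004  0.002] sem [0.202 0.118 0.074 0.016 0.015 0.006] [-1.9, -1.75, -2.26, -1.73, -2.07, -1.93]
t 10.05 pos [0.4458 0.305  0.106 ] yaw 1.6786 z [ 1.2e-03  7.0e-04 -1.0e+00] F [-0.58  0.06 -1.93] M [ 0.058 -0.079  0.005] w 0.789 ff 36.1
tool mm [-0.5  0.2  9.5]
```

move_arm --commands '[[[0, 0, 4], [0, 0, 0], 60], [[0, 0, 7], [0, 0, 0], 60], [[0, 0, 9], [0, 0, 0], 60], [[0, 0, 11], [0, 0, 0], 60], [[0, 0, 12], [0, 0, 0], 60], [[0, 0, 12], [0, 0, 0], 60]]'

```text
t: 10.8
eef_pos: [0.4453, 0.3048, 0.0932]
orientation: [0.668, 0.744, -0.0, -0.0]
wrist_force: [0.6, -0.7, -1.9]
width: 0.788
finger_force: 36.1
```

```bash
python3 - <<'E'
from h import *
weigh(5);show()
E
```

```text
mean [ 0.217  0.084 -2.112  0.    -0.005 -0.017] sem [0.132 0.234 0.132 0.011 0.006 0.016] [-2.34, -1.63, -2.38, -1.9, -2.31]
t 11.05 pos [0.4454 0.3048 0.0934] yaw 1.6788 z [ 1.e-04  1.e-04 -1.e+00] F [ 0.23  0.86 -2.31] M [ 0.027  0.005 -0.017] w 0.785 ff 36.1
```

move_arm --commands '[[[0, 0, 2], [0, 0, 0], 60], [[0, 0, 3], [0, 0, 0], 60], [[0, 0, 4], [0, 0, 0], 60], [[0, 0, 5], [0, 0, 0], 60], [[0, 0, 5], [0, 0, 0], 60]]'

```text
t: 11.68
eef_pos: [0.4453, 0.3048, 0.0882]
orientation: [0.668, 0.744, -0.0, -0.0]
wrist_force: [0.2, -0.1, -3.0]
width: 0.785
finger_force: 36.1
```

```bash
python3 - <<'E'
from h import *
weigh(4);show()
E
```

```text
mean [-0.15  -0.196 -1.773 -0.009  0.022 -0.002] sem [0.224 0.177 0.22  0.014 0.017 0.007] [-2.18, -2.19, -1.57, -1.15]
t 11.88 pos [0.4454 0.3048 0.0883] yaw 1.6788 z [ 0.  0. -1.] F [-0.47  0.23 -1.15] M [ 0.022  0.014 -0.025] w 0.786 ff 36.1
```

It's inside the bore and still contact-free. I'll lower it further.

move_arm --commands '[[[0, 0, 3], [0, 0, 0], 60], [[0, 0, 6], [0, 0, 0], 60], [[0, 0, 9], [0, 0, 0], 60], [[0, 0, 12], [0, 0, 0], 60], [[0, 0, 14], [0, 0, 0], 60], [[0, 0, 16], [0, 0, 0], 60], [[0, 0, 17], [0, 0, 0], 60], [[0, 0, 17], [0, 0, 0], 60]]'

```text
t: 12.88
eef_pos: [0.4453, 0.3048, 0.0712]
orientation: [0.668, 0.744, -0.0, 0.0]
wrist_force: [0.0, -0.4, -2.4]
width: 0.787
finger_force: 36.1
```

```bash
python3 - <<'E'
from h import *
weigh(4);show()
E
```

```text
mean [-0.269  0.045 -2.315 -0.009 -0.01  -0.013] sem [0.214 0.292 0.259 0.017 0.002 0.01 ] [-2.58, -2.87, -2.33, -1.48]
t 13.07 pos [0.4454 0.3049 0.0714] yaw 1.6788 z [ 1.e-04  1.e-04 -1.e+00] F [-0.39 -0.71 -1.48] M [-0.061 -0.018 -0.002] w 0.787 ff 36.1
```

move_arm --commands '[[[0, 0, 1], [0, 0, 0], 60], [[0, 0, 2], [0, 0, 0], 60], [[0, 0, 3], [0, 0, 0], 60], [[0, 0, 4], [0, 0, 0], 60], [[0, 0, 4], [0, 0, 0], 60]]'

```text
t: 13.7
eef_pos: [0.4453, 0.3049, 0.0676]
orientation: [0.668, 0.744, -0.0, 0.0]
wrist_force: [-1.5, -0.7, 3.5]
width: 0.787
finger_force: 36.4
```

```bash
python3 - <<'E'
from h import *
weigh(4);show()
E
```

```text
mean [-1.455 -0.814  4.167 -0.181  0.206 -0.022] sem [0.405 0.426 0.151 0.009 0.025 0.01 ] [3.99, 4.09, 3.91, 4.68]
t 13.9 pos [0.4453 0.3049 0.0676] yaw 1.6789 z [ 2.e-04 -0.e+00 -1.e+00] F [-1.67 -0.53  4.68] M [-0.206  0.196 -0.027] w 0.788 ff 36.6
```

Contact at about 6 N, with the underside at roughly 11–12 mm, so it's on the mat. I'll release gently and retreat.

move_arm --commands '[[[0, 0, 0], [0, 0, 0], 70], [[0, 0, 0], [0, 0, 0], 74], [[0, 0, 0], [0, 0, 0], 85], [[0, 0, 0], [0, 0, 0], 85], [[0, 0, 0], [0, 0, 0], 85], [[0, 0, -30], [0, 0, 0], 85], [[0, 0, -80], [0, 0, 0], 85], [[0, 0, -130], [0, 0, 0], 85], [[-50, 0, -180], [0, 0, 0], 85], [[-100, 40, -210], [0, 0, 0], 85], [[-100, 40, -210], [0, 0, 0], 85], [[-100, 40, -210], [0, 0, 0], 85]]'

```text
t: 15.4
eef_pos: [0.4965, 0.2089, 0.2775]
orientation: [0.669, 0.743, 0.0, 0.0]
wrist_force: [0.0, 0.7, -0.1]
width: 0.997
finger_force: 0.0
```

```bash
python3 - <<'E'
from h import *
import pickle
weigh(6);p,st=wcap();save(p,'w3');show();pickle.dump(p,open('w3.pkl','wb'))
E
```

```text
mean [-0.194  0.441  0.195  0.014  0.003 -0.016] sem [0.327 0.238 0.231 0.023 0.01  0.012] [-0.05, -0.49, 0.18, -0.32, 0.75, 1.1]
t 15.75 pos [0.4948 0.2107 0.2766] yaw 1.6813 z [-1.6e-03 -2.0e-04 -1.0e+00] F [ 0.6   1.21 -0.04] M [ 0.025 -0.021  0.035] w 0.99 ff 0.0
```

View pics/w3.png

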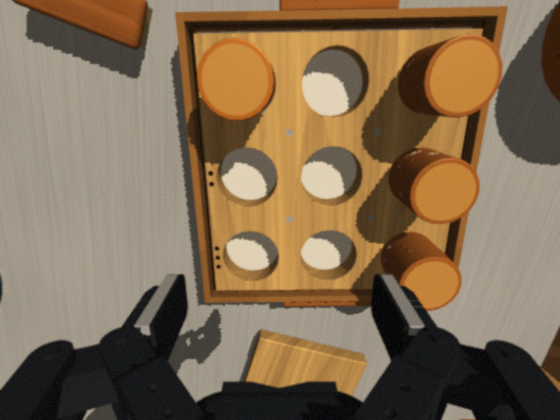

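The picture shows drum A seated at (236,79), level with the fixed cheeses. Five bores are still free. Now for drum B.

move_arm --commands '[[[-50, 0, 0], [0, 0, 0.05], 85], [[-110, -1, 0], [0, 0, 0.12], 85], [[-170, -2, 0], [0, 0, 0.2], 85], [[-230, -3, 0], [0, 0, 0.27], 85], [[-290, -3, 0], [0, 0, 0.332], 85], [[-350, -4, 20], [0, 0, 0.332], 85], [[-400, -4, 50], [0, 0, 0.332], 85], [[-450, -4, 80], [0, 0, 0.332], 85], [[-450, -4, 115], [0, 0, 0.332], 85], [[-450, -4, 115], [0, 0, 0.332], 85], [[-450, -4, 115], [0, 0, 0.332], 85]]'

```text
t: 17.12
eef_pos: [0.5414, -0.2367, 0.1631]
orientation: [0.781, 0.625, 0.001, 0.0]
wrist_force: [-0.4, 0.1, 1.4]
width: 0.991
finger_force: 0.0
```

```bash
python3 - <<'E'
from h import *
import pickle
from bore import bores
weigh(24);total([.5405,-.2369,.08])
p=pickle.load(open('w3.pkl','rb'))
o=np.array(bores(p,[(335,80),(250,175),(331,173),(252,257),(328,254)]))
N=np.array([[0,.104],[-.1,0],[0,0],[-.1,-.104],[0,-.104]])
c=np.linalg.inv(p['camera_from_world'])[:2,3];print(c)
def f(q):
    Rm=np.array([[np.cos(q[2]),-np.sin(q[2])],[np.sin(q[2]),np.cos(q[2])]]);G=N@Rm.T+q[:2]
    return ((G-c)*q[3]+c-o[:,:2]).ravel()
s=least_squares(f,[.555,.21,.11,1]);print(s.x,np.abs(s.fun).max())
q=s.x;Rm=np.array([[np.cos(q[2]),-np.sin(q[2])],[np.sin(q[2]),np.cos(q[2])]])
print((np.array([[-.1,.104],[0,.104],[-.1,0],[0,0],[-.1,-.104],[0,-.104]])@Rm.T+q[:2]).round(4))
E
```

```text
mean [ 0.173 -0.156 -0.129  0.008 -0.003 -0.007] sem [0.114 0.115 0.086 0.006 0.005 0.006] [0.16, 0.04, -0.34, 0.17, -0.64, -0.27, -0.28, -0.28, 0.11, 0.35, 0.09, -0.17, 0.14, -0.87, -0.38, -0.76, -0.36, 0.11, -1.15, -0.07, 0.05, 0.22, 0.31, 0.75]
t 18.32 pos [ 0.5404 -0.2381  0.1623] yaw 1.3469 z [-0. -0. -1.] F [ 0.43 -0.01  0.75] M [ 0.027  0.013 -0.065] w 0.999 ff 0.0
tool mm [ 1.2 -0.2 82.3]
(335, 80) thr 154.0 [0.544  0.3159 0.0354] rms 0.0004
(250, 175) thr 155.0 [0.4555 0.2129 0.0398] rms 0.0035
(331, 173) thr 154.0 [0.5572 0.2143 0.0347] rms 0.0018
(252, 257) thr 155.0 [0.4719 0.1007 0.033 ] rms 0.0033
(328, 254) thr 155.0 [0.5704 0.1118 0.0341] rms 0.0032
[0.48651102 0.29514446]
[0.55741041 0.21577613 0.11016383 0.99586162] 0.0077332970629195585
[[0.4466 0.3082]
 [0.546  0.3191]
 [0.458  0.2048]
 [0.5574 0.2158]
 [0.4695 0.1014]
 [0.5688 0.1124]]
```

move_arm --commands '[[[1, 0, 40], [0, 0, 0], 85], [[1, 0, 82], [0, 0, 0], 85], [[1, 0, 82], [0, 0, 0], 85], [[1, 0, 82], [0, 0, 0], 66], [[1, 0, 82], [0, 0, 0], 60], [[1, 0, 82], [0, 0, 0], 60], [[1, 0, 82], [0, 0, 0], 60], [[1, 0, 82], [0, 0, 0], 60]]' --grip_force 30

```text
t: 19.32
eef_pos: [0.5416, -0.2375, 0.0817]
orientation: [0.782, 0.624, 0.0, 0.001]
wrist_force: [-0.3, 0.4, 6.1]
width: 0.783
finger_force: 36.2
```

```bash
python3 -c "
from h import *
show()"
```

```text
t 19.32 pos [ 0.5416 -0.2375  0.0817] yaw 1.3466 z [ 1.8e-03 -9.0e-04 -1.0e+00] F [-0.29  0.37  6.1 ] M [0.109 0.262 0.016] w 0.783 ff 36.2
```

move_arm --commands '[[[0, 0, -15], [0, 0, 0], 60], [[0, 0, -40], [0, 0, 0], 60], [[0, 0, -60], [0, 0, 0], 60], [[0, 0, -60], [0, 0, 0], 60], [[0, 0, -60], [0, 0, 0], 60], [[0, 0, -60], [0, 0, 0], 60]]'

```text
t: 20.08
eef_pos: [0.5398, -0.2369, 0.1393]
orientation: [0.782, 0.624, -0.001, -0.001]
wrist_force: [0.2, 0.1, -3.9]
width: 0.782
finger_force: 35.5
```

```bash
python3 -c "
from h import *
weigh(26);show()"
```

```text
mean [ 0.151 -0.07  -3.072  0.011  0.009 -0.012] sem [0.12  0.094 0.097 0.006 0.005 0.007] [-3.02, -3.0, -3.76, -3.46, -2.88, -3.82, -2.83, -1.84, -3.0, -2.96, -3.12, -3.16, -2.28, -3.4, -3.71, -3.03, -2.99, -2.87, -3.75, -2.26, -2.87, -3.78, -2.6, -2.58, -3.41, -3.46]
t 21.38 pos [ 0.5407 -0.2371  0.1403] yaw 1.3468 z [-0.  0. -1.] F [-0.04  0.02 -3.46] M [ 0.025 -0.007 -0.084] w 0.784 ff 35.5
```

Drum B pulls about 2.95 N, or roughly 300 g, so it's ripe and goes in row two, near bore ≈ (0.458,0.202).

move_arm --commands '[[[20, -9, -50], [0, 0, -0.03], 60], [[70, -30, -85], [0, 0, -0.08], 60], [[120, -52, -100], [0, 0, -0.13], 60], [[170, -74, -100], [0, 0, -0.18], 60], [[220, -96, -100], [0, 0, -0.23], 60], [[270, -117, -100], [0, 0, -0.28], 60], [[320, -139, -100], [0, 0, -0.33], 60], [[365, -159, -100], [0, 0, -0.33], 60], [[400, -174, -100], [0, 0, -0.33], 60], [[410, -178, -100], [0, 0, -0.33], 60], [[410, -178, -70], [0, 0, -0.33], 60], [[410, -178, -70], [0, 0, -0.33], 60]]'

```text
t: 22.88
eef_pos: [0.4566, 0.1999, 0.2086]
orientation: [0.669, 0.743, -0.003, -0.001]
wrist_force: [-0.2, -0.6, -2.2]
width: 0.781
finger_force: 36.7
```

```bash
python3 - <<'E'
from h import *
weigh(4);total([.458,.202,.106])
E
```

```text
mean [ 0.222  0.087 -2.701  0.016 -0.036 -0.019] sem [0.123 0.338 0.239 0.009 0.016 0.009] [-2.41, -2.53, -2.34, -3.52]
t 23.07 pos [0.459  0.2018 0.2111] yaw 1.6755 z [ 1.5e-03  4.0e-04 -1.0e+00] F [ 0.56 -0.11 -3.52] M [-0.009 -0.027  0.006] w 0.785 ff 36.7
tool mm [  0.3  -1.1 105.1]
```

move_arm --commands '[[[0, -1, 40], [0, 0, 0], 60], [[0, -1, 75], [0, 0, 0], 60], [[0, -1, 95], [0, 0, 0], 60], [[0, -1, 103], [0, 0, 0], 60], [[0, -1, 105], [0, 0, 0], 60], [[0, -1, 105], [0, 0, 0], 60], [[0, -1, 105], [0, 0, 0], 60]]'

```text
t: 23.95
eef_pos: [0.4578, 0.2024, 0.1061]
orientation: [0.669, 0.744, 0.001, 0.0]
wrist_force: [0.9, 0.3, -2.3]
width: 0.782
finger_force: 36.7
```

```bash
python3 - <<'E'
from h import *
weigh(4);total([.458,.202,.0965])
E
```

```text
mean [-6.860e-01 -2.250e-01 -3.231e+00  3.000e-03  1.300e-02 -2.500e-02] sem [0.392 0.155 0.254 0.016 0.008 0.015] [-3.54, -3.59, -2.36, -3.45]
t 24.15 pos [0.4574 0.2021 0.1057] yaw 1.6766 z [ 7.e-04  3.e-04 -1.e+00] F [-0.54 -0.56 -3.45] M [ 0.031 -0.007 -0.044] w 0.781 ff 36.7
tool mm [-0.2  0.6  9.2]
```

move_arm --commands '[[[0, 0, 4], [0, 0, 0], 60], [[0, 0, 7], [0, 0, 0], 60], [[0, 0, 9], [0, 0, 0], 60], [[0, 0, 11], [0, 0, 0], 60], [[0, 0, 12], [0, 0, 0], 60], [[0, 0, 12], [0, 0, 0], 60]]'

```text
t: 24.9
eef_pos: [0.4571, 0.2021, 0.0932]
orientation: [0.669, 0.744, -0.0, -0.0]
wrist_force: [0.2, 0.5, -2.0]
width: 0.785
finger_force: 36.8
```

```bash
python3 - <<'E'
from h import *
weigh(4);show()
E
```

```text
mean [ 0.376 -0.187 -2.989  0.007  0.009 -0.004] sem [0.105 0.266 0.124 0.015 0.019 0.02 ] [-2.67, -3.3, -3.15, -2.84]
t 25.1 pos [0.4572 0.2021 0.0934] yaw 1.6768 z [ 2.e-04  1.e-04 -1.e+00] F [ 0.72  0.32 -2.84] M [-0.006  0.05  -0.068] w 0.781 ff 36.8
```

move_arm --commands '[[[0, 0, 2], [0, 0, 0], 60], [[0, 0, 3], [0, 0, 0], 60], [[0, 0, 4], [0, 0, 0], 60], [[0, 0, 5], [0, 0, 0], 60], [[0, 0, 5], [0, 0, 0], 60]]'

```text
t: 25.72
eef_pos: [0.4571, 0.2021, 0.0882]
orientation: [0.669, 0.744, -0.0, -0.0]
wrist_force: [-1.0, -0.5, -3.4]
width: 0.78
finger_force: 36.8
```

```bash
python3 - <<'E'
from h import *
weigh(4);show()
E
```

```text
mean [ 5.500e-02  3.940e-01 -3.332e+00 -3.000e-03  1.600e-02  0.000e+00] sem [0.057 0.17  0.219 0.01  0.009 0.006] [-3.98, -2.8, -3.09, -3.46]
t 25.93 pos [0.4572 0.2021 0.0883] yaw 1.6769 z [ 1.e-04  1.e-04 -1.e+00] F [ 0.13  0.4  -3.46] M [0.019 0.016 0.005] w 0.783 ff 36.8
```

It's in the bore, with no contact. I'll lower it further.

move_arm --commands '[[[0, 0, 3], [0, 0, 0], 60], [[0, 0, 6], [0, 0, 0], 60], [[0, 0, 9], [0, 0, 0], 60], [[0, 0, 12], [0, 0, 0], 60], [[0, 0, 14], [0, 0, 0], 60], [[0, 0, 16], [0, 0, 0], 60], [[0, 0, 17], [0, 0, 0], 60], [[0, 0, 18], [0, 0, 0], 60], [[0, 0, 19], [0, 0, 0], 60], [[0, 0, 19], [0, 0, 0], 60]]'

```text
t: 27.18
eef_pos: [0.4572, 0.2021, 0.0693]
orientation: [0.669, 0.744, -0.0, -0.0]
wrist_force: [0.1, -0.5, -3.5]
width: 0.781
finger_force: 36.8
```

```bash
python3 - <<'E'
from h import *
weigh(4);show()
E
```

```text
mean [-0.096  0.436 -3.163  0.019  0.012 -0.037] sem [0.303 0.175 0.099 0.001 0.008 0.011] [-2.99, -3.04, -3.14, -3.49]
t 27.38 pos [0.4572 0.2021 0.0693] yaw 1.6768 z [ 1.e-04  1.e-04 -1.e+00] F [ 0.6   0.41 -3.49] M [ 0.019  0.013 -0.006] w 0.779 ff 36.8
```

move_arm --commands '[[[0, 0, 1], [0, 0, 0], 60], [[0, 0, 2], [0, 0, 0], 60], [[0, 0, 2], [0, 0, 0], 60]]'

```text
t: 27.75
eef_pos: [0.4572, 0.2021, 0.0677]
orientation: [0.669, 0.744, 0.0, 0.0]
wrist_force: [-0.8, -0.7, 3.0]
width: 0.785
finger_force: 37.3
```

```bash
python3 - <<'E'
from h import *
weigh(4);show()
E
```

```text
mean [-1.607 -0.342  4.19  -0.141  0.234 -0.014] sem [0.227 0.263 0.229 0.007 0.01  0.013] [3.84, 3.84, 4.12, 4.96]
t 27.95 pos [0.4572 0.2021 0.0677] yaw 1.6768 z [ 3.e-04 -2.e-04 -1.e+00] F [-2.31 -0.72  4.96] M [-0.127  0.252 -0.03 ] w 0.785 ff 37.6
```

Same contact height as drum A, so it's on the mat. Releasing and retreating.

move_arm --commands '[[[0, 0, 0], [0, 0, 0], 70], [[0, 0, 0], [0, 0, 0], 74], [[0, 0, 0], [0, 0, 0], 85], [[0, 0, 0], [0, 0, 0], 85], [[0, 0, 0], [0, 0, 0], 85], [[0, 0, -30], [0, 0, 0], 85], [[0, 0, -80], [0, 0, 0], 85], [[0, 0, -130], [0, 0, 0], 85], [[0, 20, -180], [0, 0, 0], 85], [[0, 40, -210], [0, 0, 0], 85], [[0, 40, -210], [0, 0, 0], 85], [[0, 40, -210], [0, 0, 0], 85]]'

```text
t: 29.45
eef_pos: [0.4956, 0.2056, 0.2762]
orientation: [0.669, 0.744, -0.001, -0.0]
wrist_force: [-0.2, -0.4, 0.2]
width: 0.999
finger_force: 0.0
```

```bash
python3 - <<'E'
from h import *
p,st=wcap();save(p,'w4');show();p=capture('scene');save(p,'s4')
E
```

```text
t 29.5 pos [0.4952 0.2055 0.2757] yaw 1.6773 z [-0.0034 -0.0017 -1.    ] F [ 0.31  0.73 -0.28] M [-0.016  0.033  0.005] w 0.996 ff 0.0
```

View pics/w4.png

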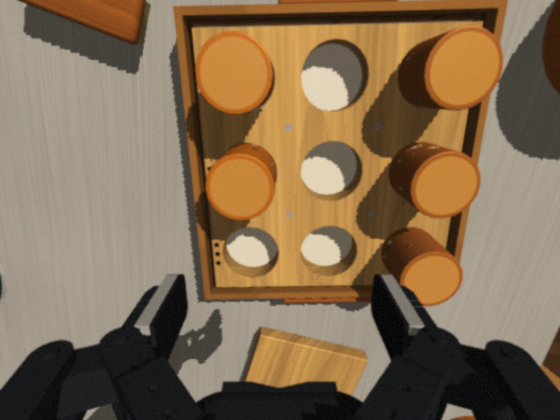

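View pics/s4.png

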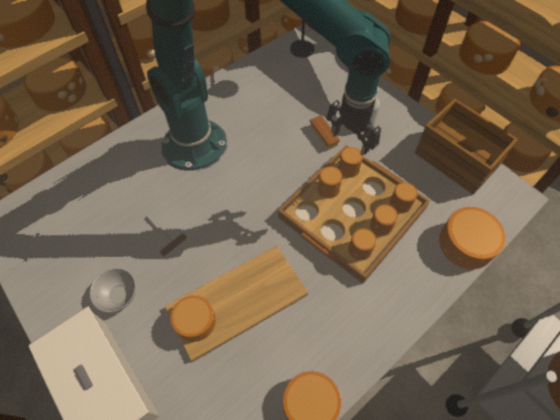

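Both drums stand upright and level with the fixed cheeses: A at (235,72) in row one, B at (241,182) in row two. The arm is clear and everything else is untouched.

```bash
python3 -c "
from station import hand_in
print(hand_in())"
```

```text
the job is handed in; nothing more can be done
None
```

Both drums are sorted and the job is handed in: the first (about 195 g, blown) is home in the near bore of row one, and the second (about 300 g, ripe) in the near bore of row two.

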